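Nest a saucepan for steaming

TASK

Set the saucepan up for steaming a small custard, one piece at a time from the inside out: stand the little steel trivet in the middle of the saucepan, set the white ramekin gently and centrally on the trivet, put the small green cover squarely on the ramekin, and last of all close the saucepan with the big red lid. Leave the saucepan where it stands, and do not disturb the blue salt dish, the yellow timer or the wooden spatula.

Things in the scene. Friction and masses are not known exactly. Their poses are not given: they have to be found in the camera images.
- pan_floor (a point): stainless saucepan standing on a black glass hob (hob top at z = 6 mm): outer diameter 170 mm at the rim, inner diameter 158 mm at the floor to 162 mm at the rim, 72 mm tall, walls and floor 4 mm thick; loose, about 1.2 kg; an open pan with a straight black handle reaching along its own +x to 230 mm from the centre, 51 to 65 mm above the hob. This point: centre of the inner floor, 4 mm above the hob; z up. The rim is 68 mm above this point
- trivet_center (a point): small round steel trivet: a ring of 62 mm outer and 42 mm inner diameter, of 10 mm round bar, on four short legs (its hole is not for gripping), 22 mm tall in all, 0.12 kg, graspable across its outside. This point: its centre, 11 mm above its underside; z up
- ramekin_center (a point): white ceramic ramekin, an open round cup, 60 mm outer diameter at the foot, 62 mm at the rim, 40 mm tall, wall 4 mm, 0.14 kg. This point: its centre, 20 mm above its underside; z up. It fits inside the pan on top of the trivet
- cover_knob (a point): small green silicone cover: disc 68 mm across and 4 mm thick, with a round plug 36 mm across and 4 mm deep beneath (drops loosely into the ramekin's 54 mm mouth; the disc rests on the rim) and a green cylindrical knob 18 mm across and 22 mm tall on top; 30 mm tall in all, 0.05 kg, lies plug down. This point: centre of the knob, 11 mm above the disc's top face, 15 mm above the disc's underside and 19 mm above the plug's underside; z up
- lid_knob (a point): big red silicone pan lid, domed and hollow: 178 mm across, flat rim flange that rests on the pan's rim (flange inner diameter 152 mm), closed dome 32 mm tall (28 mm inside), black cylindrical knob 24 mm across and 30 mm tall on top of the dome; 0.25 kg, lies rim down. This point: centre of the knob, 15 mm above the dome top, 47 mm above the lid's underside; z up
- salt_center (a point): blue ceramic salt dish, open, 66 mm across, 30 mm tall, not to be disturbed. This point: its centre, 15 mm above its underside
- timer_center (a point): yellow round kitchen timer with white dial, 64 mm across, 36 mm tall, not to be disturbed. This point: its centre, 18 mm above its underside
- spatula_grip (a point): wooden spatula, 270 mm long, lying on the far part of the hob, not to be disturbed. This point: the middle of its handle; its own x runs towards the blade
Not all that is in view belongs to the job. What is shaped like the part that bears ramekin_center but orange or purple is not meant.

How it is judged:
On the way, in this order (a step that is already met when the one before it is completed fails the run):
1. the trivet stands in the middle of the saucepan, let go (horizontal distance between trivet_center and pan_floor below 0.015 m and z of trivet_center in the frame of pan_floor between 0.007 and 0.015 m and angle between trivet_center's own z axis and vertical below 0.1 rad and contact force between the fingers and trivet below 0.2 N), for 0.2 s.
2. the ramekin stands centred on the trivet in the pan, let go (horizontal distance between ramekin_center and trivet_center below 0.01 m and z of ramekin_center in the frame of pan_floor between 0.038 and 0.046 m and angle between ramekin_center's own z axis and vertical below 0.1 rad and contact force between the fingers and ramekin below 0.2 N), for 0.2 s.
3. the green cover sits on the ramekin, let go (horizontal distance between cover_knob and ramekin_center below 0.008 m and z of cover_knob in the frame of pan_floor between 0.073 and 0.081 m and angle between cover_knob's own z axis and vertical below 0.1 rad and contact force between the fingers and cover below 0.2 N), for 0.2 s.
4. the red lid sits on the saucepan, let go (horizontal distance between lid_knob and pan_floor below 0.01 m and z of lid_knob in the frame of pan_floor between 0.111 and 0.119 m and angle between lid_knob's own z axis and vertical below 0.1 rad and contact force between the fingers and lid below 0.2 N), for 0.2 s.
At the end, for the whole second after the job is handed in: The trivet stands on the pan's floor within 15 mm of its centre, the ramekin upright on it within 10 mm of its centre, the cover flat on the ramekin within 8 mm, the lid flat on the pan's rim within 10 mm of centre (heights within 4 mm, tilts under 0.1 rad), all at rest (horizontal distance between trivet_center and pan_floor below 0.015 m and z of trivet_center in the frame of pan_floor between 0.007 and 0.015 m and angle between each of trivet_center, ramekin_center, cover_knob, lid_knob's own z axis and vertical below 0.1 rad and horizontal distance between ramekin_center and trivet_center below 0.01 m and z of ramekin_center in the frame of pan_floor between 0.038 and 0.046 m and horizontal distance between cover_knob and ramekin_center below 0.008 m and z of cover_knob in the frame of pan_floor between 0.073 and 0.081 m and horizontal distance between lid_knob and pan_floor below 0.01 m and z of lid_knob in the frame of pan_floor between 0.111 and 0.119 m and linear speed of each of trivet, ramekin, cover, lid, pan below 0.02 m/s); the robot touches nothing.
It fails at once if the saucepan is moved more than 40 mm (distance of pan_floor from where it was at the start of the episode above 0.04 m).
It fails at once if the salt dish is moved more than 30 mm (distance of salt_center from where it was at the start of the episode above 0.03 m).
It fails at once if the timer is moved more than 30 mm (distance of timer_center from where it was at the start of the episode above 0.03 m).
It fails at once if the spatula is moved more than 30 mm (distance of spatula_grip from where it was at the start of the episode above 0.03 m).
It fails at once if the ramekin is dropped (falls free of the fingers from more than about 13 mm) (contact force between the fingers and ramekin below 0.1 N and linear speed of ramekin above 0.5 m/s).
It also fails if it takes over 136 s, if anything falls off the work surface, if the arm or the gripper's body presses on something with over 40 N, if the wrist force passes 120 N, or if a joint passes its speed limit or range.

ROBOT

A 6-joint arm with a two-finger parallel gripper is mounted at the origin on the work surface. World frame = base frame: x ahead of the robot, y to its left, z up, the work surface at z = 0. Lengths are in m, angles in rad, forces in N, time in s.
With the tool pointing down it reaches from about 0.375 to 0.925 m from the base axis. Payload 5.7 kg.
Tool frame: the origin (TCP) lies on the centre line of the jaws, within the pads' length; the fingertips stand 19 mm ahead of it and the grasp point (between the pads) is the TCP; z points along the fingers, y is the direction in which the jaws open and shut (so a half turn about z gives the same grasp; the last joint's range is limited). The gripper opens to 85 mm and grips with 20 to 120 N. Pads are 22 mm wide; open, the fingers measure 114 mm over their backs; the gripper's body (76 mm by 85 mm) begins 54 mm behind the grasp point. The pads swing forward as they close: fully open they stand 13 mm farther back than shut.
Start: joints at [1.153, 0.359, 1.51, -0, 1.272, -0.115], TCP at [0.179, 0.573, 0.25] pointing down, gripper open.
Joint ranges: [-2.97, 2.97], [-1.01, 2.36], [0.21, 2.38], [-0.96, 4.11], [0.2, 2.71], [-2.98, 2.98]. Speed limits (rad/s): [2.39, 2.39, 3.14, 3.14, 3.14, 3.14].

INTERFACE

Orientations are given as a unit quaternion [w, x, y, z].
In Python, from rig import ctrl, optics gives the robot as it stands.
- The arm moves only by the tool carry_out, never from a script. Its argument "motion" is a list that holds one entry, the list of rows, each a list of 5 numbers: the shift along the tool's x, y, z in m, then the turn about the tool's z in rad, then the opening, from -1 (shut) to 1 (fully open). A call has 1 to 8 rows; each row shifts and turns the commanded pose from where the row before left it, along the tool's axes as they then stand; what a row does not reach is not made up. A row lasts 1/8 s, in which the tool goes at most 62.5 mm and 10.7 degrees, less where a joint would pass 70% of its speed; a pose out of reach is approached as far as the arm can. A call with a gripper value outside its range is refused whole. The fingers move at their own pace and stop on an object; "grip_force" is the grip in N (left out, the last holds). Time passes only in rows, so rows that do not move let the fingers close. It gives the time, the measured TCP pose, the force and the opening at its end, in the units of the state.
- ctrl.get_state(): the state, without advancing time (a new reading comes with each control period).
- optics.snapshot(name): name is "scene" or "top"; returns the picture (400x640x3 uint8, red, green, blue); there is no depth.
- optics.camera_params(name): a dict with "fovy" (degrees; the focal length in pixels is half the picture's height over the tangent of half this angle, whatever the lens; pixels are square), "cx", "cy" (the principal point, pixels), "dist" ([k1, k2, p1, p2, k3] as OpenCV has them; the pictures are not rectified), "R" (3x3) and "t" (3): a world point X has camera coordinates R X + t. Camera axes: x right, y down, z forward; pixel columns grow to the right and rows downward; lengths in m; the calibration is good to about 2 mm. A picture is of the moment at which its call begins. camera_params takes no time and is no camera call.
- ctrl.job_done(): hands the job in, once; it reports no verdict.
The state is a dict: "clock": time; "joint_pos": joint angles; "qvel": joint speeds; "tau": joint torques, N m; "tool_pos": TCP position; "eef_rot": TCP orientation; "ft_force": force on the tool from outside, world axes, zero at the start; "ft_torque": the same for the moment, N m; "grip_width": finger opening in m.
Only numpy, scipy, OpenCV 4.12 (cv2) and the standard library are available. Lean on these libraries where they do the work, as an engineer would, in place of code of your own. Each camera call takes 0.05 s, during which the arm holds its last target. There are 200 camera calls.

## Working session

There is one attempt and no reset: what is moved stays moved. The work goes in short steps, Python scripts to look and compute and a tool call to move; the robot and the scene stay as the last step left them, time stands still between calls to the robot, and variables do not carry over. Pictures are saved under pics/ and viewed, about 12 in all and at most 16, crops included, and the job is handed in when it is done.

Besides the shell and the picture viewer there is one more tool, called after "Emit:" as name(argument=value, ...) on one line, values as JSON. carry_out: Moves the arm, as the interface text tells. Its arguments: {"type":"object","properties":{"motion":{"type":"array"},"grip_force":{"type":"number"}},"required":["motion"]}

```bash
mkdir -p pics; python3 - <<'E'
from rig import ctrl, optics
import cv2,json
s=ctrl.get_state();print({k:s[k] for k in('clock','tool_pos','eef_rot','grip_width')})
for n in('scene','top'):
    cv2.imwrite(f'pics/{n}0.png',optics.snapshot(n)[...,::-1]);print(n,optics.camera_params(n))
E
```

```text
{'clock': 0.0, 'tool_pos': array([0.17863985, 0.57210167, 0.24945324]), 'eef_rot': array([-2.53919607e-04,  1.50816179e-01,  9.88561396e-01, -8.84730640e-04]), 'grip_width': 0.08526120371355225}
scene {'fovy': 51.706766822165996, 'cx': 316.99255535687183, 'cy': 202.0727944346346, 'dist': array([-0.00018807,  0.        ,  0.        ,  0.        ,  0.        ]), 'R': array([[-0.67357244,  0.73910513, -0.00487612],
       [ 0.60779882,  0.55013039, -0.57265797],
       [-0.42057194, -0.38869033, -0.81977989]]), 't': array([ 0.39685353, -0.24493134,  1.33940993])}
top {'fovy': 57.8716002913624, 'cx': 324.63329866628777, 'cy': 196.2437491047542, 'dist': array([-0.02641371,  0.        ,  0.        ,  0.        ,  0.        ]), 'R': array([[ 0.01030484, -0.99994544, -0.0017094 ],
       [-0.99779953, -0.01017072, -0.06551841],
       [ 0.06549745,  0.0023808 , -0.9978499 ]]), 't': array([-0.06646553,  0.51404549,  1.24812975])}
```

View pics/top0.png

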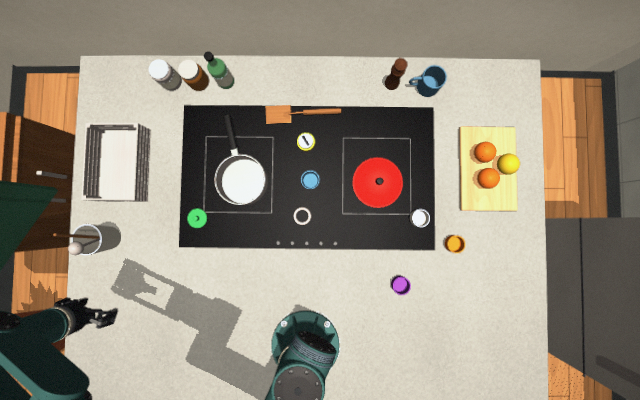

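View pics/scene0.png

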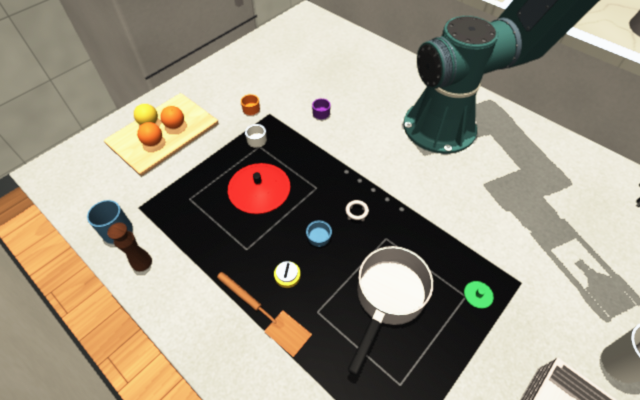

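```bash
cat > h.py <<'E'
import numpy as np, cv2
from rig import ctrl, optics
def cam(n):
    p=optics.camera_params(n); f=200/np.tan(np.radians(p['fovy']/2))
    return np.array([[f,0,p['cx']],[0,f,p['cy']],[0,0,1]]),np.array(p['dist']),np.array(p['R']),np.array(p['t'])
def world(n,uv,z):
    K,d,R,t=cam(n); q=cv2.undistortPoints(np.array([[uv]],float),K,d)[0,0]
    r=R.T@np.array([*q,1]); c=-R.T@t
    return (c+r*(z-c[2])/r[2])[:2]
def pix(n,X):
    K,d,R,t=cam(n); return cv2.projectPoints(np.array(X,float).reshape(-1,1,3),cv2.Rodrigues(R)[0],t,K,d)[0][:,0]
def circ(x,y,z,r): a=np.linspace(0,2*np.pi,73); return np.c_[x+r*np.cos(a),y+r*np.sin(a),0*a+z]
def crop(img,n,uv,h,s,circles=()):
    u,v=int(uv[0]),int(uv[1]); c=cv2.resize(img[v-h:v+h,u-h:u+h],None,fx=s,fy=s,interpolation=cv2.INTER_CUBIC)
    for k in circles:
        q=(pix(n,circ(*k))-[u-h,v-h]+.5)*s-.5
        cv2.polylines(c,[np.round(q).astype(int)],True,(255,0,255),1)
    return c
E
cat > m.py <<'E'
from h import *
# name: px top, px scene, z of outline, radius
O={'pan':((240,180),(396,278),.078,.085),'triv':((302,216),(357,210),.023,.031),'ram':((420,218),(256,132),.046,.031),
'cover':((197,218),(479,294),.014,.034),'lid':((378,182),(259,190),.008,.089),'salt':((310,180),(319,230),.036,.033)}
for n,i in(('top',0),('scene',1)):
    img=cv2.imread(f'pics/{n}0.png'); row=[]
    for k,o in O.items():
        xy=world(n,o[i],o[2]); print(n,k,xy.round(4),np.hypot(*xy).round(3))
        h=55 if o[3]>.05 else 20; row.append(cv2.resize(crop(img,n,o[i],h,8,[(*xy,o[2],o[3])]),(260,260),interpolation=cv2.INTER_AREA))
    cv2.imwrite(f'pics/{n}_c.png',np.vstack([np.hstack(row[:3]),np.hstack(row[3:])]))
E
python3 m.py
```

```text
top pan [0.5622 0.2222] 0.605
top triv [0.4448 0.0166] 0.445
top ram [ 0.4418 -0.387 ] 0.587
top cover [0.4339 0.3853] 0.58
top lid [ 0.5676 -0.2491] 0.62
top salt [ 0.5692 -0.0101] 0.569
scene pan [0.5628 0.223 ] 0.605
scene triv [0.4452 0.0167] 0.445
scene ram [ 0.4425 -0.3864] 0.587
scene cover [0.432  0.3859] 0.579
scene lid [ 0.5718 -0.2413] 0.621
scene salt [ 0.5677 -0.0122] 0.568
```

View pics/top_c.png

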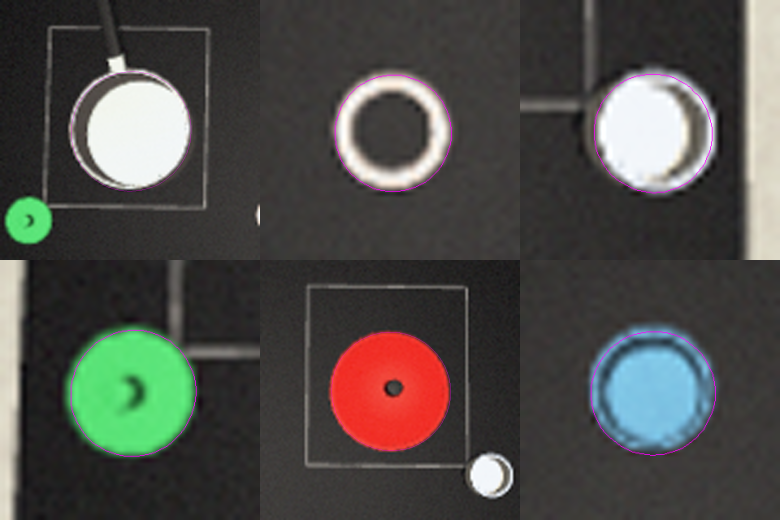

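View pics/scene_c.png

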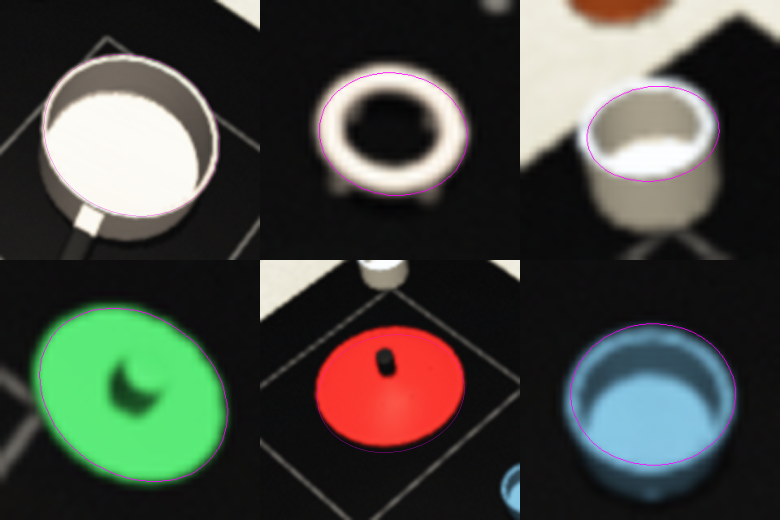

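Emit:
carry_out(motion=[[[0,0,0,-0.152,1],[0,0,0,-0.152,1],[-0.024,-0.05,0.01,0,1],[-0.024,-0.05,0.01,0,1],[-0.024,-0.05,0.01,0,1],[-0.024,-0.05,0.01,0,1],[-0.024,-0.05,0.01,0,1],[0,0,0,0,1]]], grip_force=30)

```text
clock: 1.1
tool_pos: [0.2994, 0.3193, 0.1993]
eef_rot: [-0.001, 0.002, 1.0, -0.001]
ft_force: [-0.9, -0.3, -1.1]
grip_width: 0.0856
```

```bash
python3 - <<'E'
from h import *
# corrected pixels (offsets read off the enlarged crops)
for k,n,uv,z in [('ram','top',(419.4,218.1),.046),('ram','scene',(255.4,131.2),.046),('cover','top',(196.8,217.7),.014),('cover','scene',(478.6,293.6),.014),('lid','scene',(258.8,188),.008),('lidknob','top',(379.4,181),.068),('triv','top',(301.9,215.9),.023)]:
    print(k,n,world(n,uv,z).round(4))
E
```

```text
ram top [ 0.4415 -0.3849]
ram scene [ 0.4414 -0.3903]
cover top [0.435 0.386]
cover scene [0.4317 0.3847]
lid scene [ 0.5673 -0.247 ]
lidknob top [ 0.5646 -0.2451]
triv top [0.4452 0.0169]
```

Emit:
carry_out(motion=[[[-0.0208,-0.0432,0.0143,0,1],[-0.0208,-0.0432,0.0143,0,1],[-0.0208,-0.0432,0.0143,0,1],[-0.0208,-0.0432,0.0143,0,1],[-0.0208,-0.0432,0.0143,0,1],[-0.0208,-0.0432,0.0143,0,1],[-0.0208,-0.0432,0.0143,0,1],[0,0,0,0,1]]])

```text
clock: 2.1
tool_pos: [0.4474, 0.0189, 0.0996]
eef_rot: [0.0, 0.001, 1.0, -0.0]
ft_force: [0.1, 0.5, 0.2]
grip_width: 0.0855
```

```bash
python3 - <<'E'
from h import *
n='scene';img=optics.snapshot(n)[...,::-1].copy();u=(357,210)
cv2.imwrite('pics/s1.png',crop(img,n,u,50,6,[(.445,.0167,.023,.031)]))
print(ctrl.get_state()['tool_pos'])
E
```

```text
[0.44593037 0.02030275 0.09980624]
```

View pics/s1.png

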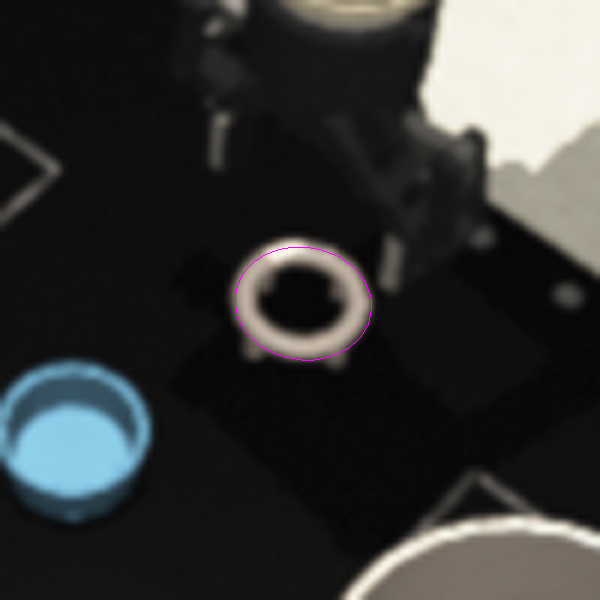

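Emit:
carry_out(motion=[[[0,-0.003,0.025,0,1],[0,0,0.025,0,1],[0,0,0.015,0,1],[0,0,0.008,0,1],[0,0,0,0,0.3],[0,0,0,0,-0.3],[0,0,0,0,-1],[0,0,0,0,-1]]])

```text
clock: 3.15
tool_pos: [0.4455, 0.0178, 0.0278]
eef_rot: [0.0, -0.0, 1.0, 0.0]
ft_force: [-1.2, 4.3, 7.3]
grip_width: 0.0611
```

Emit:
carry_out(motion=[[[0,0,0,0,-1],[0,0,0,0,-1],[0,0,-0.02,0,-1],[0,0,-0.04,0,-1],[0,0,-0.05,0,-1],[0,0,-0.03,0,-1],[0,0,0,0,-1]]])

```text
clock: 4.03
tool_pos: [0.447, 0.0172, 0.1694]
eef_rot: [0.003, -0.001, 1.0, -0.0]
ft_force: [-0.6, 0.1, -0.9]
grip_width: 0.0609
```

```bash
python3 - <<'E'
from h import *
n='scene';img=optics.snapshot(n)[...,::-1].copy();s=ctrl.get_state();p=s['tool_pos'];print(p,s['grip_width'],s['ft_force'])
cv2.imwrite('pics/s2.png',crop(img,n,np.clip(pix(n,p)[0],50,350),50,6))
E
```

```text
[0.4457537  0.01737938 0.16792014] 0.060872219556844416 [-0.25515372  0.00408574 -1.59862425]
```

View pics/s2.png

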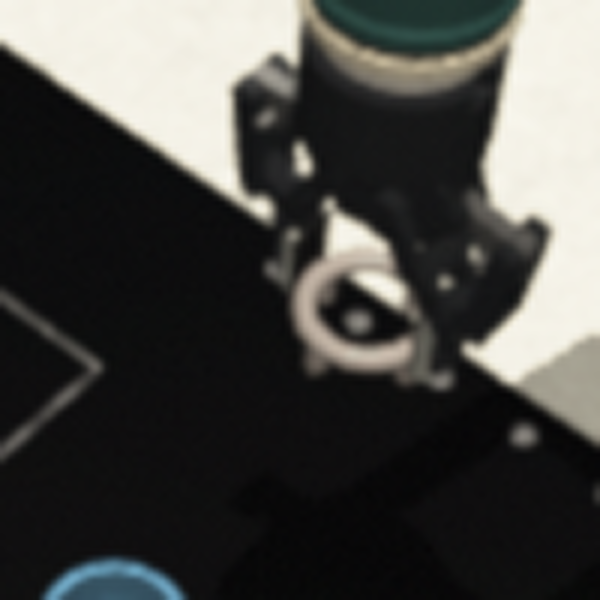

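Emit:
carry_out(motion=[[[-0.0236,0.0411,0,0,-1],[-0.0236,0.0411,0,0,-1],[-0.0236,0.0411,0,0,-1],[-0.0236,0.0411,0,0,-1],[-0.0236,0.0411,0,0,-1],[0,0,0.04,0,-1],[0,0,0,0,-1],[0,0,0,0,-1]]])

```text
clock: 5.08
tool_pos: [0.562, 0.2226, 0.1265]
eef_rot: [-0.001, -0.0, 1.0, -0.0]
ft_force: [0.0, -0.1, -1.4]
grip_width: 0.0605
```

Emit:
carry_out(motion=[[[0,0,0.04,0,-1],[0,0,0.03,0,-1],[0,0,0.015,0,-1],[0,0,0.006,0,-1],[0,0,0.002,0,-1],[0,0,0,0,-1],[0,0,0,0,-1]]])

```text
clock: 5.95
tool_pos: [0.5635, 0.2234, 0.035]
eef_rot: [0.001, -0.001, 1.0, 0.0]
ft_force: [-0.2, -0.2, -2.0]
grip_width: 0.0606
```

Emit:
carry_out(motion=[[[0,0,0.002,0,-1],[0,0,0.001,0,-1],[0,0,0.001,0,-1],[0,0,0,0,-1]]])

```text
clock: 6.45
tool_pos: [0.5631, 0.2233, 0.0318]
eef_rot: [0.0, -0.001, 1.0, 0.0]
ft_force: [-3.9, -1.3, 13.3]
grip_width: 0.0603
```

Contact. Release (opening partly, then fully) and rise.

Emit:
carry_out(motion=[[[0,0,0,0,0.6],[0,0,0,0,0.8],[0,0,0,0,0.8],[0,0,-0.02,0,0.8],[0,0,-0.04,0,0.8],[0,0,-0.05,0,0.8],[0,0,-0.05,0,0.8],[0,0,0,0,1]]])

```text
clock: 7.45
tool_pos: [0.566, 0.2241, 0.1947]
eef_rot: [0.004, -0.001, 1.0, 0.001]
ft_force: [0.2, 0.1, -0.4]
grip_width: 0.0856
```

Emit:
carry_out(motion=[[[0.012,-0.06,0,0,1],[0.012,-0.06,0,0,1],[0.012,-0.06,0,0,1],[0.012,-0.06,0,0,1],[0.012,-0.06,0,0,1],[0.012,-0.06,0,0,1],[0.012,-0.06,0,0,1],[0.012,-0.06,0,0,1]]])

```text
clock: 8.45
tool_pos: [0.4663, -0.2584, 0.1892]
eef_rot: [-0.001, -0.0, 1.0, 0.0]
ft_force: [0.6, 0.2, -0.3]
grip_width: 0.0852
```

```bash
python3 - <<'E'
from h import *
print(ctrl.get_state()['tool_pos'])
o=[]
for n,u in(('top',(240,180)),('scene',(396,278))):
    img=optics.snapshot(n)[...,::-1].copy()
    o.append(crop(img,n,u,32,6,[(.5625,.2225,.078,.085),(.5625,.2225,.027,.031)]))
cv2.imwrite('pics/t3.png',np.hstack(o))
E
```

```text
[ 0.46630637 -0.25840843  0.18915345]
```

View pics/t3.png

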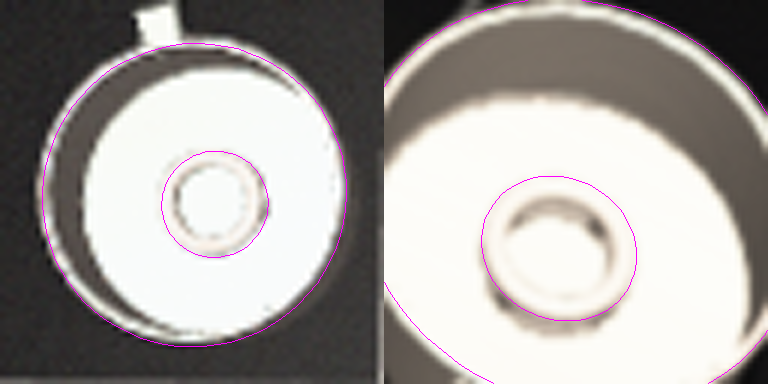

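Emit:
carry_out(motion=[[[0.0083,-0.043,0,0,1],[0.0083,-0.043,0,0,1],[0.0083,-0.043,0.03,0,1],[0,0,0.03,0,1],[0,0,0.02,0,1],[0,0,0,0,1],[0,0,0,0,1]]])

```text
clock: 9.43
tool_pos: [0.443, -0.3856, 0.1104]
eef_rot: [-0.0, -0.001, 1.0, 0.0]
ft_force: [-0.3, -0.0, 1.0]
grip_width: 0.0855
```

```bash
python3 - <<'E'
from h import *
print(ctrl.get_state()['tool_pos'])
n='scene';img=optics.snapshot(n)[...,::-1].copy()
cv2.imwrite('pics/s4.png',crop(img,n,(256,132),35,8,[(.4415,-.3875,.046,.031)]))
E
```

```text
[ 0.44302853 -0.3855893   0.11038814]
```

View pics/s4.png

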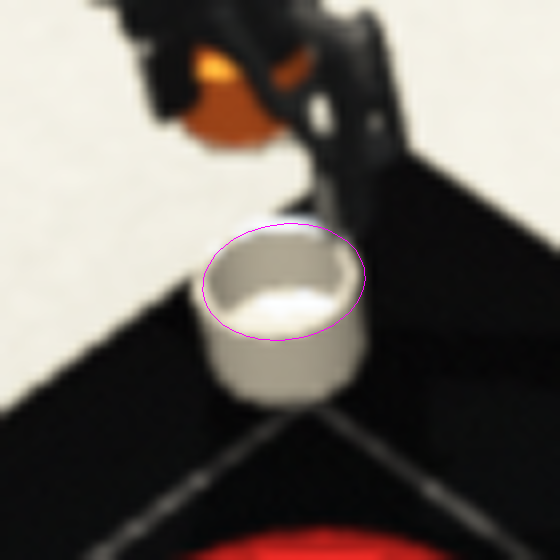

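Emit:
carry_out(motion=[[[0.0015,-0.002,0.03,0,1],[0,0,0.025,0,1],[0,0,0.018,0,1],[0,0,0.007,0,1],[0,0,0,0,0.6],[0,0,0,0,0.3],[0,0,0,0,0],[0,0,0,0,-1]]], grip_force=25)

```text
clock: 10.48
tool_pos: [0.4418, -0.3885, 0.0312]
eef_rot: [0.001, -0.001, 1.0, -0.001]
ft_force: [-0.6, 0.9, 6.1]
grip_width: 0.061
```

Emit:
carry_out(motion=[[[0,0,0,0,-1],[0,0,0,0,-1],[0,0,-0.01,0,-1],[0,0,-0.03,0,-1],[0,0,-0.04,0,-1],[0,0,-0.04,0,-1],[0,0,-0.03,0,-1],[0,0,0,0,-1]]])

```text
clock: 11.48
tool_pos: [0.4424, -0.3892, 0.1831]
eef_rot: [0.002, -0.001, 1.0, -0.002]
ft_force: [-0.1, -0.5, -2.0]
grip_width: 0.0609
```

```bash
python3 - <<'E'
from h import *
s=ctrl.get_state();p=s['tool_pos'];print(p,s['grip_width'],s['ft_force'])
n='scene';img=optics.snapshot(n)[...,::-1].copy()
u=pix(n,p)[0];print(u)
cv2.imwrite('pics/s5.png',crop(img,n,u,35,8,[(p[0],p[1],p[2]+.016,.031)]))
E
```

```text
[ 0.44243756 -0.38916056  0.18307165] 0.06090937858614567 [-0.13754218 -0.47176396 -2.02014856]
[249.18222356  96.63236649]
```

View pics/s5.png

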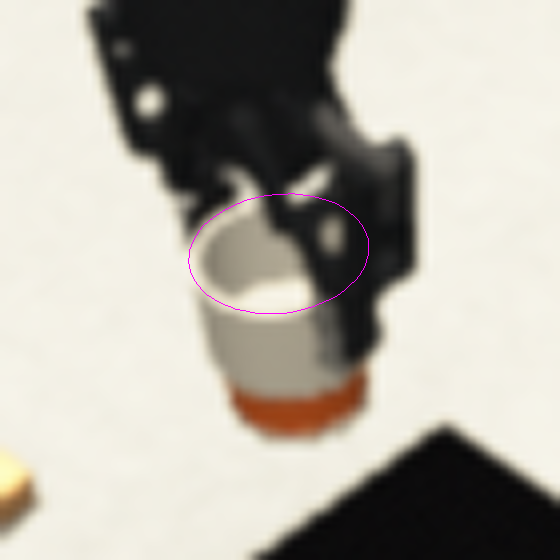

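Emit:
carry_out(motion=[[[-0.0101,0.051,0,0,-1],[-0.0101,0.051,0,0,-1],[-0.0101,0.051,0,0,-1],[-0.0101,0.051,0,0,-1],[-0.0101,0.051,0,0,-1],[-0.0101,0.051,0,0,-1],[-0.0101,0.051,0,0,-1],[-0.0101,0.051,0,0,-1]]])

```text
clock: 12.52
tool_pos: [0.5204, 0.022, 0.1785]
eef_rot: [-0.002, -0.001, 1.0, 0.0]
ft_force: [1.0, 0.2, -1.0]
grip_width: 0.0608
```

Emit:
carry_out(motion=[[[-0.0101,0.051,0,0,-1],[-0.0101,0.051,0,0,-1],[-0.0101,0.051,0,0,-1],[-0.0101,0.051,0,0,-1],[0,0,0.03,0,-1],[0,0,0.03,0,-1],[0,0,0,0,-1],[0,0,0,0,-1]]])

```text
clock: 13.52
tool_pos: [0.5616, 0.224, 0.12]
eef_rot: [-0.0, -0.0, 1.0, -0.0]
ft_force: [-0.4, 0.1, -1.6]
grip_width: 0.0606
```

Emit:
carry_out(motion=[[[-0.001,-0.0005,0.03,0,-1],[0,0,0.02,0,-1],[0,0,0.008,0,-1],[0,0,0.002,0,-1],[0,0,0.001,0,-1],[0,0,0,0,-1]]])

```text
clock: 14.28
tool_pos: [0.5633, 0.2239, 0.06]
eef_rot: [0.001, -0.001, 1.0, 0.0]
ft_force: [0.2, 0.1, -1.2]
grip_width: 0.0606
```

Emit:
carry_out(motion=[[[0,0,0.001,0,-1],[0,0,0.001,0,-1],[0,0,0,0,-1]]])

```text
clock: 14.65
tool_pos: [0.5629, 0.2238, 0.0573]
eef_rot: [0.0, -0.001, 1.0, -0.0]
ft_force: [0.3, 0.4, -0.5]
grip_width: 0.0607
```

Emit:
carry_out(motion=[[[0,0,0.001,0,-1],[0,0,0,0,-1]]])

```text
clock: 14.9
tool_pos: [0.5629, 0.2238, 0.0572]
eef_rot: [0.0, -0.001, 1.0, 0.0]
ft_force: [-3.1, -0.5, 7.4]
grip_width: 0.0604
```

Seated. Release and rise, heading for the cover at (0.4335, 0.3855).

Emit:
carry_out(motion=[[[0,0,0,0,0.6],[0,0,0,0,0.8],[0,0,0,0,0.8],[0,0,-0.02,0,0.8],[0,0,-0.04,0,0.8],[0,0,-0.04,0,0.8],[0,0,0,0,0.8],[0,0,0,0,0.8]]])

```text
clock: 15.9
tool_pos: [0.5623, 0.2236, 0.1557]
eef_rot: [-0.0, -0.001, 1.0, -0.0]
ft_force: [-1.1, 0.2, -0.4]
grip_width: 0.0767
```

Emit:
carry_out(motion=[[[0.0324,0.0405,0,0,0.3],[0.0324,0.0405,0,0,0.3],[0.0324,0.0405,0,0,0.3],[0.0324,0.0405,0,0,0.3],[0,0,0.03,0,0.3],[0,0,0.03,0,0.3],[0,0,0,0,0.3],[0,0,0,0,0.3]]])

```text
clock: 16.9
tool_pos: [0.4329, 0.3853, 0.096]
eef_rot: [-0.0, -0.0, 1.0, -0.0]
ft_force: [0.1, 0.2, -0.8]
grip_width: 0.0554
```

```bash
python3 - <<'E'
from h import *
s=ctrl.get_state();print(s['tool_pos'],s['grip_width'])
o=[]
for n,u in(('top',(240,180)),('scene',(396,268)),('scene',(475,285))):
    img=optics.snapshot(n)[...,::-1].copy()
    o.append(crop(img,n,u,32,8,[(.5630,.2236,.072,.031),(.4335,.3855,.036,.009),(.4335,.3855,.014,.034)])[:,:])
cv2.imwrite('pics/t6.png',cv2.resize(np.hstack(o),(798,266),interpolation=cv2.INTER_AREA))
E
```

```text
[0.4329013  0.38533838 0.09599488] 0.05542889790753149
```

View pics/t6.png

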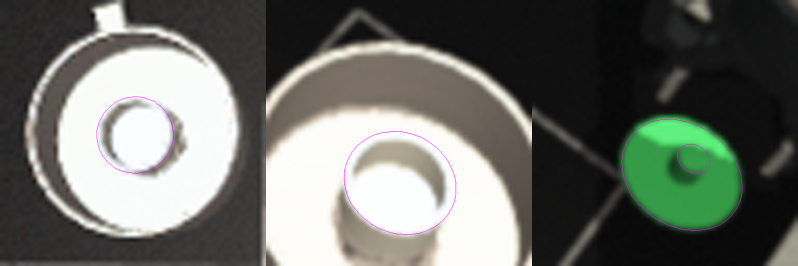

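Emit:
carry_out(motion=[[[0,0,0.03,0,0.3],[0,0,0.02,0,0.3],[0,0,0.009,0,0.1],[0,0,0,0,-0.2],[0,0,0,0,-0.5],[0,0,0,0,-1],[0,0,0,0,-1],[0,0,0,0,-1]]], grip_force=20)

```text
clock: 18.05
tool_pos: [0.4336, 0.386, 0.0382]
eef_rot: [0.001, -0.001, 1.0, 0.0]
ft_force: [-0.6, -0.6, 6.7]
grip_width: 0.017
```

Emit:
carry_out(motion=[[[0,0,0,0,-1],[0,0,0,0,-1],[0,0,-0.02,0,-1],[0,0,-0.04,0,-1],[0,0,-0.05,0,-1],[0,0,-0.03,0,-1],[0,0,0,0,-1]]])

```text
clock: 18.92
tool_pos: [0.4344, 0.3866, 0.1799]
eef_rot: [0.002, -0.001, 1.0, 0.002]
ft_force: [0.8, 0.7, -0.3]
grip_width: 0.017
```

```bash
python3 - <<'E'
from h import *
s=ctrl.get_state();p=s['tool_pos'];print(p,s['grip_width'],s['ft_force'])
n='scene';img=optics.snapshot(n)[...,::-1].copy()
u=pix(n,p)[0]
cv2.imwrite('pics/s7.png',crop(img,n,u,35,8,[(p[0],p[1],p[2]-.023,.034)]))
E
```

```text
[0.43440959 0.38664131 0.17989981] 0.01701609878323765 [ 0.76885894  0.72973108 -0.26327235]
```

View pics/s7.png

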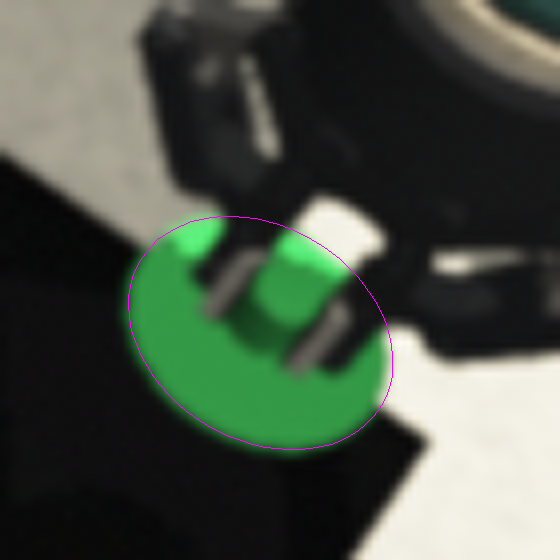

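Emit:
carry_out(motion=[[[-0.0324,-0.0405,0,0,-1],[-0.0324,-0.0405,0,0,-1],[-0.0324,-0.0405,0,0,-1],[-0.0324,-0.0405,0,0,-1],[0,0,0.03,0,-1],[0,0,0.02,0,-1],[0,0,0,0,-1],[0,0,0,0,-1]]])

```text
clock: 19.98
tool_pos: [0.5624, 0.2238, 0.1268]
eef_rot: [-0.001, -0.001, 1.0, -0.0]
ft_force: [-0.5, -0.4, -0.5]
grip_width: 0.0168
```

Emit:
carry_out(motion=[[[-0.0005,0,0.014,0,-1],[0,0,0.007,0,-1],[0,0,0.002,0,-1],[0,0,0.0015,0,-1],[0,0,0,0,-1]]])

```text
clock: 20.6
tool_pos: [0.5633, 0.2238, 0.1028]
eef_rot: [0.0, -0.001, 1.0, -0.0]
ft_force: [-0.9, -0.1, -1.0]
grip_width: 0.0173
```

Emit:
carry_out(motion=[[[0,0,0.001,0,-1],[0,0,0.001,0,-1],[0,0,0,0,-1]]])

```text
clock: 20.98
tool_pos: [0.5632, 0.2237, 0.1007]
eef_rot: [-0.0, -0.001, 1.0, -0.0]
ft_force: [0.2, 0.1, -0.2]
grip_width: 0.0166
```

Emit:
carry_out(motion=[[[0,0,0.001,0,-1],[0,0,0,0,-1],[0,0,0,0,-1]]])

```text
clock: 21.35
tool_pos: [0.5633, 0.2237, 0.1003]
eef_rot: [0.0, -0.001, 1.0, -0.0]
ft_force: [-1.8, -0.1, 4.7]
grip_width: 0.0169
```

Emit:
carry_out(motion=[[[0,0,0,0,-0.3],[0,0,0,0,0],[0,0,0,0,0.2],[0,0,-0.02,0,0.2],[0,0,-0.04,0,0.2],[0,0,-0.04,0,0.2],[0,0,0,0,0.2],[0,0,0,0,0.2]]])

```text
clock: 22.35
tool_pos: [0.5628, 0.2236, 0.1991]
eef_rot: [-0.0, -0.001, 1.0, -0.0]
ft_force: [-0.2, -0.2, -0.4]
grip_width: 0.0511
```

Emit:
carry_out(motion=[[[0,-0.059,0,0,0.2],[0,-0.059,0,0,0.2],[0,-0.059,0,0,0.2],[0,-0.059,0,0,0.2],[0,-0.059,0,0,0.2],[0,-0.059,0,0,0.2],[0,-0.059,0,0,0.2],[0,-0.058,0,0,0.2]]])

```text
clock: 23.35
tool_pos: [0.5625, -0.2487, 0.1977]
eef_rot: [-0.001, -0.0, 1.0, 0.001]
ft_force: [0.7, 0.1, 0.2]
grip_width: 0.051
```

```bash
python3 - <<'E'
from h import *
s=ctrl.get_state();print(s['tool_pos'],s['grip_width'])
o=[]
for n,u in(('top',(240,180)),('scene',(396,268)),('scene',(259,180))):
    img=optics.snapshot(n)[...,::-1].copy()
    o.append(cv2.resize(crop(img,n,u,40 if u[0]==259 else 32,8,[(.5630,.2236,.076,.034),(.5625,.2225,.078,.085),(.567,-.2475,.068,.012),(.567,-.2475,.008,.089)]),(266,266),interpolation=cv2.INTER_AREA))
cv2.imwrite('pics/t8.png',np.hstack(o))
E
```

```text
[ 0.5625029  -0.24866388  0.19769396] 0.050984332773007734
```

View pics/t8.png

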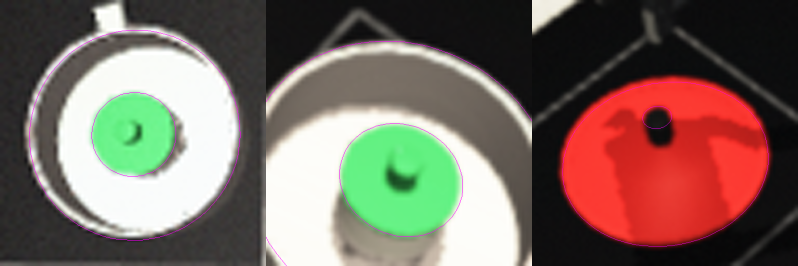

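Emit:
carry_out(motion=[[[-0.004,0,0.04,0,0.2],[0,0,0.04,0,0.2],[0,0,0.03,0,0.2],[0,0,0.017,0,0.2],[0,0,0.009,0,0.1],[0,0,0,0,-0.2],[0,0,0,0,-0.5],[0,0,0,0,-1]]], grip_force=40)

```text
clock: 24.5
tool_pos: [0.5684, -0.2476, 0.0647]
eef_rot: [0.001, -0.001, 1.0, -0.0]
ft_force: [-0.6, 0.5, 1.2]
grip_width: 0.0226
```

Emit:
carry_out(motion=[[[0,0,0,0,-1],[0,0,0,0,-1],[0,0,0,0,-1],[0,0,-0.01,0,-1],[0,0,-0.03,0,-1],[0,0,-0.03,0,-1],[0,0,0,0,-1]]])

```text
clock: 25.38
tool_pos: [0.5694, -0.2483, 0.1361]
eef_rot: [0.002, -0.001, 1.0, -0.001]
ft_force: [0.3, -0.7, -3.4]
grip_width: 0.0224
```

Emit:
carry_out(motion=[[[0,0,-0.035,0,-1],[0,0,-0.035,0,-1],[0,0,0,0,-1],[0,0,0,0,-1]]])

```text
clock: 25.88
tool_pos: [0.5667, -0.2467, 0.2018]
eef_rot: [-0.001, -0.001, 1.0, 0.001]
ft_force: [0.5, -0.1, -2.3]
grip_width: 0.0225
```

```bash
python3 - <<'E'
from h import *
s=ctrl.get_state();p=s['tool_pos'];print(p,s['grip_width'],s['ft_force'])
o=[]
for n in('top','scene'):
    img=optics.snapshot(n)[...,::-1].copy();u=pix(n,p)[0]
    o.append(cv2.resize(crop(img,n,u,46,8,[(p[0],p[1],p[2]-.056,.089)]),(390,390),interpolation=cv2.INTER_AREA))
cv2.imwrite('pics/s9.png',np.hstack(o))
E
```

```text
[ 0.56670243 -0.24667693  0.20180207] 0.022460590636095526 [ 0.49513812 -0.08566207 -2.31834444]
```

View pics/s9.png

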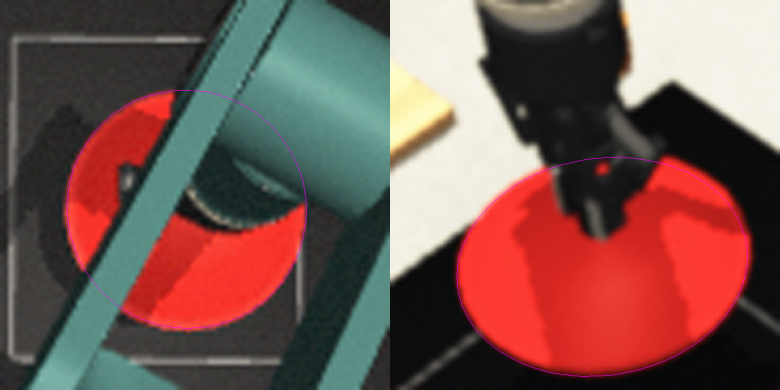

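Emit:
carry_out(motion=[[[0.0006,0.03,0,0,-1],[0.0006,0.05,0,0,-1],[0.0006,0.055,0,0,-1],[0.0006,0.055,0,0,-1],[0.0006,0.055,0,0,-1],[0.0006,0.055,0,0,-1],[0.0006,0.055,0,0,-1],[0.0003,0.055,0,0,-1]]])

```text
clock: 26.98
tool_pos: [0.5617, 0.1643, 0.2021]
eef_rot: [-0.001, -0.001, 1.0, -0.0]
ft_force: [1.1, 0.2, -1.6]
grip_width: 0.0226
```

Emit:
carry_out(motion=[[[0,0.04,0,0,-1],[0,0.0195,0,0,-1],[0,0,0,0,-1],[0,0,0.03,0,-1],[0,0,0.015,0,-1],[0,0,0,0,-1],[0,0,0,0,-1]]])

```text
clock: 27.85
tool_pos: [0.5633, 0.2217, 0.1592]
eef_rot: [0.0, -0.0, 1.0, -0.0]
ft_force: [0.2, 0.7, -2.5]
grip_width: 0.0223
```

Emit:
carry_out(motion=[[[0,0.0005,0.01,0,-1],[0,0,0.006,0,-1],[0,0,0.003,0,-1],[0,0,0.002,0,-1],[0,0,0,0,-1]]])

```text
clock: 28.48
tool_pos: [0.5627, 0.2228, 0.1376]
eef_rot: [-0.0, -0.001, 1.0, -0.0]
ft_force: [0.3, -0.4, -2.6]
grip_width: 0.0225
```

Emit:
carry_out(motion=[[[0,0,0.001,0,-1],[0,0,0.001,0,-1],[0,0,0,0,-1]]])

```text
clock: 28.85
tool_pos: [0.563, 0.2228, 0.1368]
eef_rot: [0.0, -0.001, 1.0, 0.0]
ft_force: [-2.6, -0.8, 5.7]
grip_width: 0.0227
```

Contact; release and withdraw upward and off to the side.

Emit:
carry_out(motion=[[[0,0,0,0,-0.3],[0,0,0,0,0],[0,0,0,0,0.2],[0,0,-0.02,0,0.2],[0,0,-0.04,0,0.2],[0,0,-0.04,0,0.2],[0,0,0,0,0.2],[0,0,0,0,0.2]]])

```text
clock: 29.85
tool_pos: [0.5624, 0.2226, 0.2353]
eef_rot: [-0.0, -0.001, 1.0, -0.0]
ft_force: [-0.7, -0.0, -0.7]
grip_width: 0.0514
```

Emit:
carry_out(motion=[[[0.01,-0.05,0,0,0.2],[0.01,-0.05,0,0,0.2],[0.01,-0.05,0,0,0.2],[0.01,-0.05,0,0,0.2],[0.01,-0.05,0,0,0.2],[0.01,-0.05,0,0,0.2],[0,0,0,0,0.2],[0,0,0,0,0.2]]])

```text
clock: 30.85
tool_pos: [0.5024, -0.0768, 0.2346]
eef_rot: [-0.001, -0.0, 1.0, 0.001]
ft_force: [0.0, -0.3, 0.5]
grip_width: 0.0516
```

```bash
python3 - <<'E'
from h import *
s=ctrl.get_state();print(s['clock'],s['tool_pos'],s['ft_force'])
o=[]
for n,u in(('top',(240,180)),('scene',(396,268))):
    img=optics.snapshot(n)[...,::-1].copy()
    o.append(cv2.resize(crop(img,n,u,50,8,[(.5625,.2225,.080,.089),(.5625,.2225,.140,.012)]),(390,390),interpolation=cv2.INTER_AREA))
cv2.imwrite('pics/t10.png',np.hstack(o))
E
```

```text
30.85 [ 0.50241424 -0.07684084  0.234647  ] [ 0.04728896 -0.25112678  0.47626382]
```

View pics/t10.png

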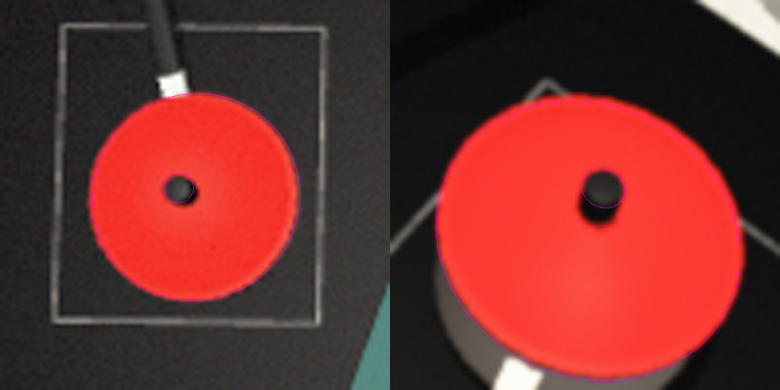

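The lid's flange (top-view crop centre about (195,197)) and its knob both match the projected outline at the seated height, so it is level and centred on the pan, and the arm is clear.

```bash
python3 -c "
from rig import ctrl;print(ctrl.job_done())"
```

```text
the job is handed in; nothing more can be done
None
```

The saucepan is set up for steaming: I put in the trivet, then the white ramekin, the green cover and the red lid, in that order. I handed the job in at about 31 s; it gives no verdict.

- **Contact:** I lowered each piece until the wrist force showed contact, about 5–13 N, before letting go.
- **Position:** After each release I compared pictures from both cameras with outlines projected at the expected height. The trivet, ramekin, cover and lid each matched to about 2 mm and looked level. The saucepan's rim still matched where I first measured it when I checked just before the lid went on.
- **Disagreement:** Before I picked up the ramekin, the two cameras differed by about 5 mm in y on where it stood. The jaws close along y and centred it, and the picture after the grasp showed it centred.
- **Not checked:** I never went near the timer or the spatula. The arm only passed high above the salt dish. I did not measure any of them again at the end.

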